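# Gauge the depth of a blind hole

### The job

Take the depth gauge out of its blue stand and measure the blind hole in the wooden block that has the red marker in front of it: with the stock flat on the block, push the rod gently down through the stock until it bottoms, and stay a moment. Then put the gauge back upright in its stand, the stock resting on the stand's top, and let go without shifting the rod, so that the depth reading is kept; leave the blocks and the other things where they are.

Things in the scene. Friction and masses are not known exactly. Their poses are not given: they have to be found in the camera images.
- depth_gauge: depth gauge, 160 g in all. This body is its stock, a dark wooden bridge 22 x 56 mm and 16 mm thick with a brass middle; origin at the centre of its flat underside, on the rod's axis; z up along the rod. It starts standing in gauge_stand. A steel rod slides along z through the stock and carries a red knob; take the gauge by the knob
- gauge_rod (a joint): how far the rod's tip stands out below the stock's underside, in m: the reading (0 to 0.060; 0.010 to 0.020 at the start). Stiff sliding friction of about 4 N holds it, with 8 N per m/s on top: pushing the knob down while the stock rests on something slides the rod down at about 4 to 5 N; the gauge's own weight does not shift it
- rod_tip (a point): lower end of the gauge's steel rod: 10 mm across, tapering to 7 mm in the last 1.5 mm, with black rings every 10 mm; 80 mm from the tip to the knob's underside
- knob (a point): middle of the round upright red knob, 26 mm across and 48 mm tall, on top of the rod; 104 mm above rod_tip, on the same axis. A push of 10 to 20 N bottoms the rod for certain; over 40 N on a block is too hard
- gauge_stand: fixed upright blue block 56 x 56 mm, 72 mm high, with a low dark steel flange at two sides (102 mm over both); origin at the centre of its underside on the bench
- stand_hole (a point): centre of the mouth of the vertical hole in the top of gauge_stand, 72 mm above the bench, as high as the tops of the blocks in the bays; 16 mm across, 64 mm deep (deeper than the rod ever stands out)
- gauging_board: fixed plywood board 130 x 230 mm, 12 mm thick, with low strips (to 30 mm above the bench) forming two bays side by side along its y axis, open towards the robot; a block stands in each, 8 mm behind the board's middle, bay centres 46.5 mm either side; origin at the centre of its underside
- red_marker: red disc, 22 mm across, 4 mm thick, fixed on the board just in front (robot side) of the bay whose block is to be measured, about 61 mm from that block's middle (the other block is over 100 mm away); origin at the centre of its underside; which bay it is changes
- white_marker: white disc of the same size in front of the other bay, whose block is not to be measured
- block_a: look-alike pale hardwood block, 64 x 64 mm, 60 mm high, 250 g, loose in one of the board's bays (5 mm play); origin at the centre of its underside, z up. Straight down the middle of its top: a blind round hole, 14 mm across, 1.5 mm chamfer, of unknown depth (26 to 48 mm, new each time and in each block), with a hard flat bottom (its piece plug_c0 is a point 6.5 mm below that bottom)
- block_b: look-alike pale hardwood block, 64 x 64 mm, 60 mm high, 250 g, loose in one of the board's bays (5 mm play); origin at the centre of its underside, z up. Straight down the middle of its top: a blind round hole, 14 mm across, 1.5 mm chamfer, of unknown depth (26 to 48 mm, new each time and in each block), with a hard flat bottom (its piece plug_c0 is a point 6.5 mm below that bottom)
- try_square: try square, dark stock and steel blade, 100 x 204 mm, 19 mm thick, lying flat between board and stand; bystander
- pencil: red pencil, 8 x 171 mm, lying near the front; bystander
- tape_measure: turquoise tape measure, 36 x 165 mm with its strap, 69 mm high, farther back between board and stand; bystander
Mind the look-alikes: they are no part of the job. What is meant by the depth_gauge is not orange, and is the larger of those in its own colour.

How it is judged:
By the outcome, as a careful person would: the job done as asked, in the order asked, and still so for the second after the job is handed in, with the robot touching nothing.
It also fails if it takes over 64 s, if anything falls off the work surface, if the arm or the gripper's body presses on something with over 40 N, if the wrist force passes 120 N, or if a joint passes its speed limit or range.

### The arm

A 6-joint arm with a two-finger parallel gripper is mounted at the origin on a cart in front of the work surface, level with it; the furniture and walls round the work are solid. World frame = base frame: x ahead of the robot, y to its left, z up, the work surface at z = 0. Lengths are in mm, angles in rad, forces in N, time in s.
With the tool pointing down it reaches from about 350 to 875 mm from the base axis. Payload 15.5 kg.
Tool frame: the origin (TCP) lies between the finger pads; the fingertips stand finger_overhang ahead of it and the grasp point (between the pads) lies 8 mm behind it (finger_overhang is the distance from the TCP to the fingertips, in mm); z points along the fingers, y is the line along which they close (so a half turn about z gives the same grasp; the last joint's range is limited). The gripper opens to 85 mm and grips with 20 to 120 N. Pads are 22 mm wide; open, the fingers measure 114 mm over their backs; the gripper's body (76 mm by 85 mm) begins 54 mm behind the grasp point. The pads swing forward as they close: fully open they stand 13 mm farther back than shut.
Start: joints at [1.181, 0.494, 1.345, -0, 1.302, -0.096], TCP at [181.588, 598.04, 242.277] pointing down, gripper open.
Joint ranges: [-2.91, 2.91], [-0.82, 2.16], [0.22, 2.67], [-1.22, 4.37], [0.12, 2.79], [-3.08, 3.08]. Speed limits (rad/s): [1.89, 1.89, 2.57, 3.01, 3.01, 3.01].

### API

Orientations are given as a rotation vector (axis times angle).
In Python, from workcell import move_ptp, move_l, set_joints, command_gripper, sleep, solve_ik, grab_frame, IKError, sign_off, get_time_s, get_joint_pos, get_qvel, get_tau, get_position, get_ee_rot, get_ft_force, get_ft_torque, get_finger_gap, get_finger_force, finger_overhang gives the robot as it stands. Calls block until the motion is done:
- move_ptp(position, orientation): joint-space move of the TCP to a pose.
- move_l(position, feed=150, rot=None): straight line of the TCP; rot=None keeps the orientation; feed is the mean speed in mm/s.
- set_joints(angles): joint-space move.
- command_gripper(opening): finger opening in mm; the grip force is fixed at half the most; returns when the fingers have stopped.
- sleep(seconds).
- solve_ik(position, orientation): joint angles nearest the present ones, or None.
- grab_frame(name): name is "scene" or "top"; returns a dict with "frame" (384x512x3 uint8, red, green, blue), "fx", "fy", "cx", "cy" (pixels), "origin" and "attitude" of the camera in the world. Camera axes: x right, y down, z forward; pixel columns grow to the right and rows downward; lengths in mm; the calibration is good to about 2 mm. A picture is of the moment at which its call begins. There is no depth.
A pose or a line that the arm cannot do raises IKError and nothing moves.
- sign_off(): hands the job in; it is judged then, once.
Readings, each from a call of its own:
- get_time_s(): time.
- get_joint_pos(): joint angles.
- get_qvel(): joint speeds.
- get_tau(): joint torques, N m.
- get_position(): TCP position.
- get_ee_rot(): TCP orientation.
- get_ft_force(): force on the tool from outside, world axes, zero at the start.
- get_ft_torque(): the same for the moment, N m.
- get_finger_gap(): finger opening in mm.
- get_finger_force(): force on a finger pad.
Only numpy, scipy, OpenCV 4.12 (cv2) and the standard library are available. Lean on these libraries where they do the work, as an engineer would, in place of code of your own. Each camera call takes 0.05 s, during which the arm holds its last target. There are 200 camera calls.

## Working session

There is one attempt and no reset: what is moved stays moved. The work goes in short steps, each a Python script; the robot and the scene stay as the last script left them, time stands still between calls to the robot, and variables do not carry over. Pictures are saved under pics/ and viewed, at most 10 in all, crops included, and the job is handed in when it is done.

```bash
mkdir -p pics; ls
python3 - <<'E'
from workcell import *
import cv2, numpy as np
for n in ("scene","top"):
    f=grab_frame(n); cv2.imwrite(f"pics/{n}0.png",f["frame"][:,:,::-1])
    print(n,{k:np.round(v,3).tolist() for k,v in f.items() if k!="frame"})
print(finger_overhang if not callable(finger_overhang) else finger_overhang(),get_ee_rot(),get_time_s(),get_finger_gap())
E
```

```text
pics
scene {'fx': 490.329, 'fy': 490.329, 'cx': 253.731, 'cy': 192.086, 'origin': [-126.545, -541.706, 861.31], 'attitude': [-2.172, 1.094, -0.406]}
top {'fx': 429.883, 'fy': 429.883, 'cx': 261.74, 'cy': 190.96, 'origin': [316.987, -116.887, 1186.162], 'attitude': [-2.192, 2.143, -0.091]}
11.0 [-4.61419305e-01 -3.10726492e+00  1.68738693e-03] 0.1 85.47788112248749
```

View pics/scene0.png

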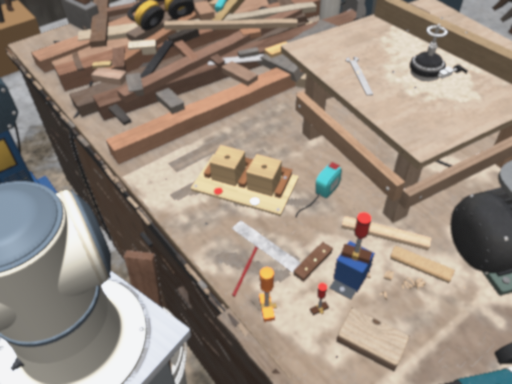

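View pics/top0.png

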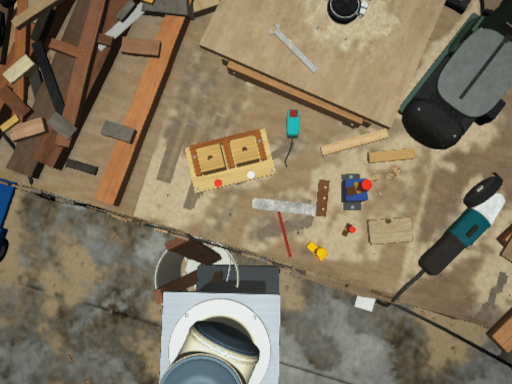

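The gauge stands in its blue stand at top (355,188), scene (355,262). The red marker at top (218,183) is in front of the left bay. The orange gauge and the small red one are look-alikes. I'll look at enlarged crops next.

Run:
```python
import cv2, numpy as np
t=cv2.imread("pics/top0.png"); s=cv2.imread("pics/scene0.png")
c=lambda im,x,y,w,h,k:cv2.resize(im[y:y+h,x:x+w],None,fx=k,fy=k,interpolation=cv2.INTER_CUBIC)
A=c(t,180,120,100,75,4); B=c(t,330,160,100,75,4); C=c(s,190,140,100,75,4); D=c(s,310,205,100,100,3)
D=D[:300,:300]; D=np.pad(D,((0,0),(0,100),(0,0)))
cv2.imwrite("pics/crops.png",np.vstack([np.hstack([A,B]),np.hstack([C,D])]))
```

```text
(no output)
```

View pics/crops.png

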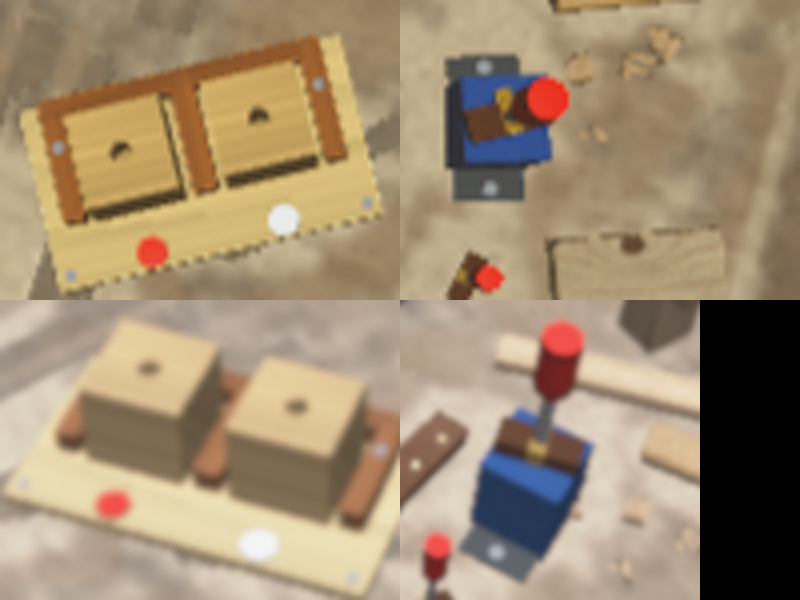

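```bash
cat > h.py <<'E'
import numpy as np, cv2
from scipy.spatial.transform import Rotation as R
from workcell import *
def ray(f,px):
    d=R.from_rotvec(f["attitude"]).apply(np.c_[(px[:,0]-f["cx"])/f["fx"],(px[:,1]-f["cy"])/f["fy"],np.ones(len(px))])
    return np.array(f["origin"]),d
def at_z(f,px,z):
    o,d=ray(f,np.atleast_2d(np.array(px,float))); return o+d*((z-o[2])/d[:,2])[:,None]
def proj(f,P):
    c=R.from_rotvec(f["attitude"]).inv().apply(np.atleast_2d(P)-f["origin"])
    return np.c_[c[:,0]/c[:,2]*f["fx"]+f["cx"],c[:,1]/c[:,2]*f["fy"]+f["cy"]]
def tri(f,p,g,q):
    o1,d1=ray(f,np.array([p],float));o2,d2=ray(g,np.array([q],float));d1,d2=d1[0],d2[0]
    s=np.linalg.lstsq(np.c_[d1,-d2],o2-o1,rcond=None)[0]
    a,b=o1+s[0]*d1,o2+s[1]*d2; return (a+b)/2,np.linalg.norm(a-b)
def red(f,x0,y0,x1,y1,lo=190):
    im=f["frame"][y0:y1,x0:x1].astype(int); m=(im[...,0]>lo)&(im[...,1]<100)&(im[...,2]<100)
    n,l,st,c=cv2.connectedComponentsWithStats(m.astype(np.uint8)); i=1+np.argmax(st[1:,4])
    return c[i]+[x0,y0],st[i,4]
def down(yaw): # tool z down, tool y (closing line) at world angle yaw
    y=np.array([np.cos(yaw),np.sin(yaw),0]);z=np.array([0,0,-1.]);x=np.cross(y,z)
    return R.from_matrix(np.c_[x,y,z]).as_rotvec()
E
python3 - <<'E'
from h import *
np.set_printoptions(precision=1,suppress=True)
t=grab_frame("top");s=grab_frame("scene")
def u(px,k,x,y): return (np.array(px,float)+.5)/k-.5+[x,y]
ct=u([(65,108),(163,95),(182,190),(88,211)],4,180,120);cs=u([(123,20),(220,46),(180,115),(84,69)],4,190,140)
for f,c in((t,ct),(s,cs)):
    P=at_z(f,c,72);print("corners",P[:,:2].tolist(),P.mean(0),np.linalg.norm(np.diff(P[[0,1,2,3,0]],axis=0),axis=1))
ht=u([(121,151)],4,180,120);hs=u([(149,68)],4,190,140)
print("hole",at_z(t,ht,72),at_z(s,hs,72),tri(t,ht[0],s,hs[0]))
kt,n1=red(t,350,170,385,200);ks,n2=red(s,345,205,385,230,215)
print("knob",kt,n1,ks,n2,tri(t,kt,s,ks),at_z(t,kt,185),at_z(s,ks,185))
rt,_=red(t,205,175,235,195);rs,_=red(s,205,180,235,200)
print("marker",at_z(t,rt,16),at_z(s,rs,16))
# stand top corners top view
st=u([(462,76),(540,82),(551,158),(470,166)],4,230,160)
print(at_z(t,st,72))
ss=u([(503,410),(592,438),(565,500),(485,460)],3,310-400/3,205-100); print(at_z(s,ss,72))
E
```

```text
corners [[535.8492159217313, 71.87372580407015], [545.8965107736648, 7.597322938467343], [483.0354133264709, -6.883015544280596], [467.8312897131942, 54.237250431503014]] [508.2  31.7  72. ] [65.1 64.5 63.  70.3]
corners [[529.8913325895267, 72.63790414335574], [545.7818976306957, 10.631224596760262], [485.621768392953, -6.696854598845562], [482.83375387456266, 63.59704420581659]] [511.  35.  72.] [64.  62.6 70.3 47.9]
hole [[508.  34.  72.]] [[506.   32.9  72. ]] (array([508.2,  34.5,  69.5]), np.float64(0.5915897369518428))
knob [366.5 184.2] 81 [363.8 217.6] 93 (array([ 433.1, -349.7,  186.8]), np.float64(0.4216238084298327)) [[ 433.1 -349.9  185. ]] [[ 434.7 -349.4  185. ]]
marker [[447.5  17.7  16. ]] [[446.6  16.3  16. ]]
[[ 459.6 -320.7   72. ]
 [ 456.7 -371.4   72. ]
 [ 407.3 -378.6   72. ]
 [ 400.9 -326.2   72. ]]
[[ 450.2 -314.9   72. ]
 [ 464.5 -373.3   72. ]
 [ 411.1 -382.2   72. ]
 [ 408.  -325.8   72. ]]
```

Knob found at (433,-350), top z 187, so the reading is about 13, as expected. The hole is near (507,33.5), about 61 mm from the red marker at (447,17). I'll centre the knob with two grips at 90°.

Run:
```python
from h import *
np.set_printoptions(precision=2,suppress=True)
k=np.array([433.5,-349.7]); b=np.arctan2(k[1],k[0])
move_ptp([*k,250],down(b+.785))
move_l([*k,155]); print(get_time_s(),get_ft_force())
command_gripper(22); print(get_finger_gap(),get_finger_force(),get_ft_force(),get_position(),get_time_s())
command_gripper(60)
move_l([*k,155],rot=down(b-.785)); 
print(get_time_s(),get_ft_force(),get_joint_pos())
command_gripper(22); print(get_finger_gap(),get_finger_force(),get_ft_force(),get_ft_torque(),get_position(),get_time_s())
t=grab_frame("top");s=grab_frame("scene")
for n,f in(("t1",t),("s1",s)): cv2.imwrite(f"pics/{n}.png",f["frame"][:,:,::-1])
a=cv2.resize(t["frame"][150:225,310:410],None,fx=4,fy=4,interpolation=2);c=cv2.resize(s["frame"][180:290,300:430],(400,338),interpolation=2)[:300]
cv2.imwrite("pics/c1.png",np.hstack([a,c])[:,:,::-1])
```

```text
4.4 [ 0.1 -0.8  0.6]
24.62134490043554 58.60819101333618 [0.69 0.08 2.36] [ 433.65 -349.82  155.23] 4.9833
7.1333 [-0.53 -0.15 -0.52] [-0.79  0.5   1.62  0.    1.02  0.68]
24.69186758043903 58.65571975708008 [0.17 1.02 1.51] [ 0.22  0.1  -0.05] [ 433.47 -349.6   155.04] 7.5417
```

View pics/c1.png

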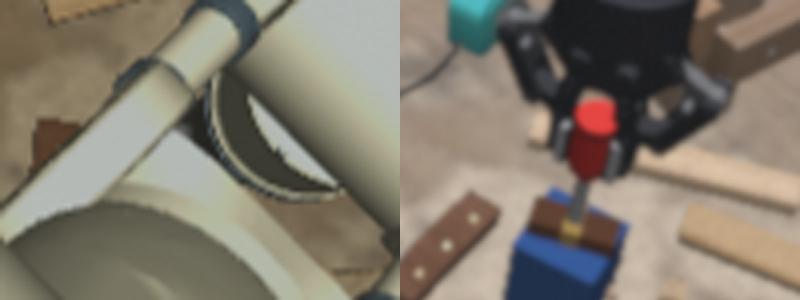

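Run:
```python
from h import *
np.set_printoptions(precision=2,suppress=True)
p=get_position(); move_l([p[0],p[1],212],feed=100)
s=grab_frame("scene"); print(get_ft_force(),get_finger_gap(),get_time_s())
ks,n=red(s,320,150,420,230,215);print(ks,n,"z244:",at_z(s,ks,244),"pos",get_position())
h=np.array([507.5,33.5]); rot=get_ee_rot()
try: move_l([*h,212],feed=200)
except IKError as e: print(e); move_ptp([*h,212],rot)
move_l([*h,176],feed=80)
s=grab_frame("scene");cv2.imwrite("pics/s2.png",s["frame"][:,:,::-1])
ks,n=red(s,200,50,300,160,215);print(ks,n,at_z(s,ks,208),get_position(),get_ft_force(),get_time_s())
cv2.imwrite("pics/c2.png",cv2.resize(s["frame"][80:200,180:300],(600,600),interpolation=2)[:,:,::-1])
t=grab_frame("top");cv2.imwrite("pics/t2.png",t["frame"][:,:,::-1])
```

```text
[-0.52 -0.36 -1.24] 24.679865548237384 8.4083
[368.29 195.96] 89 z244: [[ 432.79 -349.28  244.  ]] pos [ 433.16 -349.33  211.31]
[221.65 110.06] 31 [[505.    36.27 208.  ]] [507.78  33.42 176.38] [-0.48  0.25 -2.01] 11.1583
```

View pics/c2.png

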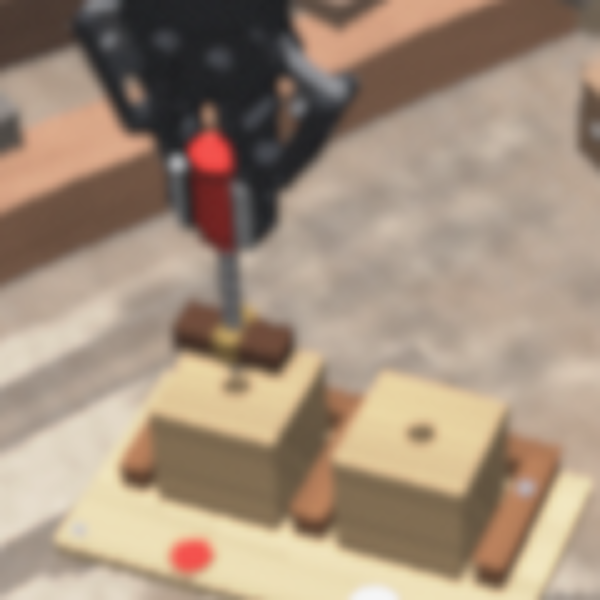

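Run:
```python
from h import *
np.set_printoptions(precision=2,suppress=True)
h=[506.7,33.1]; z=176.; move_l([*h,z],feed=40); sleep(.2)
F0=np.mean([get_ft_force() for _ in range(3)],0); print(F0,get_time_s())
while z>157:
    z-=1.; move_l([*h,z],feed=25); F=get_ft_force()-F0
    if np.linalg.norm(F)>2: 
        sleep(.1); F=get_ft_force()-F0; print(z,F)
        if F[2]>2.5: break
print(z,get_position(),get_ft_force()-F0,get_time_s())
```

```text
[ 0.69 -0.45 -0.98] 11.6583
168.0 [-1.21  0.78  0.09]
157.0 [506.68  33.11 156.95] [-0.31  1.41 -0.63] 16.5083
```

Run:
```python
from h import *
np.set_printoptions(precision=2,suppress=True)
h=[506.7,33.1]; z=157.; F0=-0.98; log=[]
def fz(): return np.mean([get_ft_force()[2] for _ in range(3)])-F0
while z>118:
    dz=1. if z>146 else .5
    f=fz()
    if f>7: dz=.2
    z-=dz; move_l([*h,z],feed=25 if dz>.9 else 15); f=fz(); log.append((round(z,1),round(float(f),1)))
    if f>12.5: break
    if z>146 and f>9: break
print(log); sleep(.4); print(get_position(),fz(),get_ft_force(),get_finger_gap(),get_time_s())
s=grab_frame("scene"); cv2.imwrite("pics/c3.png",cv2.resize(s["frame"][80:200,180:300],(480,480),interpolation=2)[:,:,::-1])
```

```text
[(156.0, -1.4), (155.0, -0.2), (154.0, 1.0), (153.0, 2.3), (152.0, 1.9), (151.0, 1.5), (150.0, 1.5), (149.0, 2.4), (148.0, 1.8), (147.0, 1.1), (146.0, 1.7), (145.5, 3.4), (145.0, 3.2), (144.5, 3.8), (144.0, 2.4), (143.5, 3.3), (143.0, 3.6), (142.5, 3.3), (142.0, 3.1), (141.5, 3.6), (141.0, 3.9), (140.5, 2.2), (140.0, 3.3), (139.5, 3.1), (139.0, 3.0), (138.5, 3.4), (138.0, 3.3), (137.5, 3.2), (137.0, 3.7), (136.5, 3.5), (136.0, 2.9), (135.5, 3.4), (135.0, 3.1), (134.5, 3.3), (134.0, 3.1), (133.5, 3.9), (133.0, 3.9), (132.5, 9.6), (132.3, 14.4)]
[506.91  33.1  132.72] 14.38231674270101 [-1.63  1.21 13.4 ] 24.73776690059585 26.6583
```

View pics/c3.png

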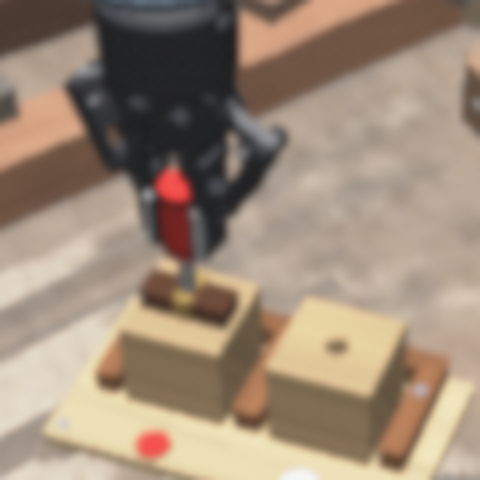

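Run:
```python
from h import *
np.set_printoptions(precision=2,suppress=True)
sleep(.6); move_l([506.7,33.1,195],feed=70); print(get_ft_force(),get_finger_gap(),get_time_s())
g=[433.2,-349.6]; move_l([*g,195],feed=200); move_l([*g,177],feed=60); sleep(.2)
F0=np.mean([get_ft_force() for _ in range(3)],0); z=177.; print(F0,get_position(),get_time_s())
s=grab_frame("scene"); cv2.imwrite("pics/c4.png",cv2.resize(s["frame"][180:300,300:420],(480,480),interpolation=2)[:,:,::-1])
while z>137:
    z-=1. if z>162 else 3.; move_l([*g,z],feed=40); F=np.mean([get_ft_force() for _ in range(3)],0)-F0
    if np.linalg.norm(F)>2.2: print(z,F)
    if F[2]>2.5: break
print(z,get_position(),F,get_time_s())
```

```text
[-1.03  0.01 -1.61] 24.80278633829161 28.35
[ 0.07 -0.56 -1.82] [ 433.31 -349.73  177.22] 31.1
135.0 [ 433.12 -349.49  134.81] [-0.76  0.62 -0.4 ] 37.15
```

View pics/c4.png

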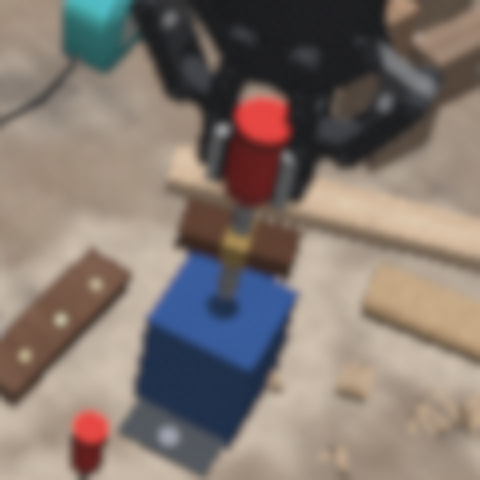

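The picture shows the rod over the stand hole at crop (222,305). It has since gone in with no contact force. Next I lower the last 2 mm and release.

Run:
```python
from h import *
np.set_printoptions(precision=2,suppress=True)
g=[433.2,-349.6]; z=135.
for z in (134.2,133.6,133.2,132.9):
    move_l([*g,z],feed=15); sleep(.1); f=np.mean([get_ft_force()[2] for _ in range(5)])+1.82; print(z,f)
    if f>1.2: break
command_gripper(60); print(get_ft_force(),get_finger_gap())
s0=grab_frame("scene")
move_l([*g,240],feed=100)
s=grab_frame("scene"); print(get_ft_force(),get_time_s())
ks,n=red(s,330,190,400,250,215);print(ks,n,at_z(s,ks,164.5))
cv2.imwrite("pics/c5.png",cv2.resize(s["frame"][130:310,190:430],(800,600),interpolation=2)[:,:,::-1])
```

```text
134.2 -0.5930998380530033
133.6 0.2485520830678245
133.2 0.9804877689328606
132.9 0.3994406040066809
[-0.09  0.06  0.81] 60.192687121915526
[-0.35 -0.01  0.26] 40.3083
[361.88 226.  ] 84 [[ 432.05 -350.14  164.5 ]]
```

View pics/c5.png

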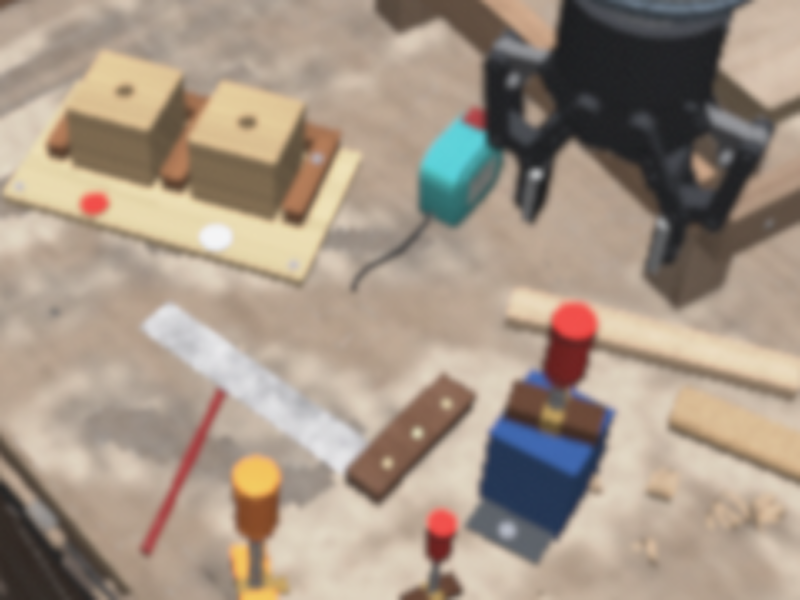

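The gauge stands upright with its stock on the stand at crop (555,410), the knob is lower than at the start so the reading is kept, and the blocks and other things look unmoved.

```bash
python3 -c "
from workcell import *
sleep(.3); print(sign_off(), get_time_s())"
```

```text
the job is handed in; nothing more can be done
the job is handed in; nothing more can be done
```

I measured the red-marked block's hole at about 35–36 mm deep, bottoming the rod at about 14 N. The gauge is back in its stand with the rod unshifted as far as I can see, and the job was handed in at about 41 s; no verdict was shown.

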